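# Fit the magnifier head and swing it over the watch

## Robot

A 7-joint arm with a two-finger parallel gripper is mounted at the origin on the work surface. World frame = base frame: x ahead of the robot, y to its left, z up, the work surface at z = 0. Lengths are in m, angles in rad, forces in N, time in s.
With the tool pointing down it reaches from about 0.425 to 0.925 m from the base axis. Payload 6.8 kg.
Tool frame: the origin (TCP) lies at the very end of the fingers, on their centre line; the grasp point (between the pads) lies 19 mm behind it; z points along the fingers, y is the line along which they close (so a half turn about z gives the same grasp; the last joint's range is limited). The gripper opens to 85 mm and grips with 20 to 120 N. Pads are 22 mm wide; open, the fingers measure 114 mm over their backs; the gripper's body (76 mm by 85 mm) begins 54 mm behind the grasp point. The pads swing forward as they close: fully open they stand 13 mm farther back than shut.
Start: joints at [1.227, 0.477, 0.022, 1.555, -0.011, 1.109, -0.083], TCP at [0.158, -0.656, 0.193] pointing down, gripper open.
Joint ranges: [-2.96, 2.96], [-0.34, 2.1], [-1.41, 1.46], [0.24, 2.44], [-1.37, 4.51], [0.17, 1.92], [-2.96, 2.96]. Speed limits (rad/s): [2.39, 2.39, 3.14, 3.14, 3.14, 3.14, 3.14].

## Interface

Orientations are given as a rotation vector (axis times angle).
In Python, from bench import get_obs, viewer, r gives the robot as it stands. The module is installed in compiled form; this text tells all that it offers.
- The arm moves only by the tool play_rows, never from a script. Its argument "commands" is a list that holds one entry, the list of rows, each a list of 5 numbers: the gripper's target within -1 to 1 (shut at 1, half-way at 0, fully open at -1), then the shift along the tool's x, y, z scaled (see below), then the turn about the tool's z scaled (see below). A call has 1 to 12 rows; each row is the pose to reach, as a shift and turn from the pose commanded when the call began, along the tool's axes at that moment; what a row does not reach only later rows make up. The controller multiplies each number of a shift by 0.2 m and each number of a turn by pi/2 rad. A row lasts 1/12 s, in which the tool goes at most 41.7 mm and 7.16 degrees, less where a joint would pass 70% of its speed; a pose out of reach is approached as far as the arm can. A call with a number of a shift or a turn outside -1 to 1 is refused whole. A call with a gripper value outside its range is refused whole. The fingers move at their own pace and stop on an object; "grip_force" is the grip in N (left out, the last holds). Time passes only in rows, so rows that repeat a pose let the fingers close. It gives the time, the measured TCP pose, the force, the opening and the grip force at its end, in the units of the state.
- get_obs(): the state, without advancing time (a new reading comes with each control period).
- viewer.grab_frame(name): name is "scene" or "top" or "wrist"; returns a dict with "pixels" (480x640x3 uint8, red, green, blue), "fovy" (degrees; the focal length in pixels is half the picture's height over the tangent of half this angle, whatever the lens; pixels are square), "cx", "cy" (the principal point, pixels), "world_to_cam" (4x4, takes a point from world to camera coordinates); the wrist camera has in their place "hand_eye" (4x4, takes a point from camera to tool coordinates, whose origin is the TCP and whose axes are the flange's). Camera axes: x right, y up, looking along -z (the intrinsics and any distortion apply to the point x, -y, -z); pixel columns grow to the right and rows downward; lengths in m; the calibration is good to about 2 mm. A picture is of the moment at which its call begins: read the wrist's pose just before it. There is no depth.
- r.hand_in(): hands the job in; it is judged then, once.
Trained networks look in a picture, given as the dict that the camera call returned (one of the last four; its "shot" number tells which), for a name from the list of things; names that differ only in an ending like _2 or _b are one class to them, and where a whole thing is asked for, a point or a joint stands for the part that bears it (a point fixed in the world has none). Each returns a list of dicts, best first, with "score" (0 to 1); they miss things now and then, are a little off and sometimes report something else, mostly with a low value. They report only what shows in the picture. A call takes as long as a camera call. They do not tell look-alikes from the thing itself.
- viewer.trace(picture, thing): "pixels" (480x640 bool, what is visible of it) and "rect" ([left, top, right, bottom] in pixels, round what is visible of it).
The state is a dict: "clock": time; "joints": joint angles; "qvel": joint speeds; "tau": joint torques, N m; "tcp_pos": TCP position; "orientation": TCP orientation; "contact_force": force on the tool from outside, world axes, zero at the start; "moment": the same for the moment, N m; "grip_width": finger opening in m; "gripper_force": force on a finger pad.
Only numpy, scipy, OpenCV 4.12 (cv2) and the standard library are available. Lean on these libraries where they do the work, as an engineer would, in place of code of your own. Each camera call takes 0.05 s, during which the arm holds its last target. There are 200 camera calls.

## Task

Fit the loose magnifier head into the collar on the swing arm: lugs down through the slots until it sits flush, then twist it clockwise fully to its stop, so that its long side lies in line with the arm. Then swing the arm until the magnifier is centred over the watch in the vise, and leave it there. Do not touch the watch or its vise, and leave the other things on the bench where they are.

Things in the scene. Friction and masses are not known exactly. Their poses are not given: they have to be found in the camera images.
- lens_head: Loose magnifier head, about 160 g, standing glass up. Black rectangular frame 86 mm (its x) by 54 mm (its y) with a glass window and a white mark at each short end on top. Origin: centre of the underside, z up. The frame spans z = 23 to 53 mm; grip it across the 54 mm. Below it a round steel flange, radius 26 mm, z = 15 to 23 mm, and the spigot with the lugs. Same after half a turn.
- lens_seat (a point): On the head's axis 15 mm above its underside: centre of the flange's lower face, which comes to rest on the collar. Axes as the head's.
- lens_lug (a point): Outer end of one of two brass lugs at the foot of the head's spigot (round, radius 20 mm, z = 0 to 15 mm of the head). The lugs stick out along the head's +x and -x to radius 28 mm, 10 mm wide, z = 0 to 6 mm. This point: x = 28, z = 3 mm of the head.
- collar (a point): Centre of the top (seating) face of the bayonet collar at the arm's free end, 171 mm above the bench; x along the arm towards the pivot, z up. Ring of outer radius 36 mm, 16 mm deep, bore radius 22 mm; top plate 6 mm thick with two opposite slots. The head is in when its flange rests here (lens_seat meets this point).
- slot (a point): Outer end, on the collar's top face, of one of the two opposite slots (white marks on the rim): 31 mm from the collar's centre, 60 degrees anticlockwise from the collar's x seen from above. Slots are 14 mm wide at the bore. The lugs drop in here; then the head turns 60 degrees clockwise to firm stops, its long side then in line with the arm. Stops bar the other way.
- swing (a joint): Swing of the stiff magnifier arm about its upright pivot (rad), growing anticlockwise seen from above, -1.2 to 1.2; at 0 it points along its stand's -x, roughly at the robot. Friction of 0.6 N m (some 5 N at the handle) keeps it where it is left.
- pivot (a point): On the pivot axis at the height of the collar's seating face, 220 mm from the collar's centre. Axes as the arm's: the arm runs along -x. Aluminium bar 22 mm wide, its top 1 mm below this height; the pivot's black cap (radius 16 mm) rises 22 mm above it. The fixed round base below has radius 55 mm.
- red_handle (a point): Red upright handle on the arm, 130 mm from the pivot: round, 16 mm across, top 44 mm above the collar's seating face. This point is on its axis, 14 mm below its top. Pinch or push it to swing the arm.
- watch (a point): Centre of the face of the rose-gold watch (40 mm across, white dial up), 75 mm above the bench, held in the vise case_vise. It lies 208 to 232 mm from the pivot, so that the swinging collar passes nearly straight over it (at least 75 mm higher).
- case_vise: Black watch-case vise fixed on the bench, to the left or right of the arm; origin under the watch at bench level; its plate runs from x = -35 to 165 mm, 75 mm wide; highest point 97 mm, with steel screw and black knob at +x.
- die_tray: Black tray of white nylon dies, fixed on the bench on the other side of the arm; origin at bench level, 170 mm (x from -35 to 135 mm) by 85 mm, up to 50 mm high. Not part of the job.
- cushion: Bystander: black rubber casing cushion with a blue top, round, 80 mm across, 24 mm high.
- parts_bowl: Bystander: small glass bowl, 64 mm across, 35 mm high, standing under the swing arm.
- hammer: Bystander: 200 mm brass-headed hammer, lying along its x.
- driver: Bystander: 150 mm blue screwdriver, lying along its x.
- oil: Bystander: amber oil bottle, 40 mm across, 85 mm high.
- blower: Bystander: red dust blower, 62 mm across, 105 mm high, standing.
- jar: Bystander: glass jar with white cap, 56 mm across, 60 mm high.
Things that resemble listed ones, but are neither listed nor needed, are in the scene too. Leave any green or pink look-alike of the lens_head alone. What is shaped like the case_vise but turquoise is not meant.

How it is judged:
On the way, in this order (a step that is already met when the one before it is completed fails the run):
1. the magnifier head sits flush in the collar, twisted to its stop (distance between lens_seat and collar below 0.006 m and angle between the x axis of lens_head and the x axis of collar, either way round below 0.15 rad), for 0.3 s.
2. the arm is swung so that the fitted magnifier is over the watch (all of step 1 and horizontal distance between lens_seat and watch below 0.02 m), for 0.2 s.
At the end, for the whole second after the job is handed in: The magnifier head is seated in the collar (flange centre within 6 mm of the collar's seat centre) and locked (long side within 0.15 rad of the arm's line), its centre within 20 mm of the watch's centre seen from above; arm and head at rest, released (all of step 2 and velocity of joint swing between -0.03 and 0.03 rad/s and linear speed of lens_head below 0.02 m/s); the robot touches nothing.
It fails at once if the watch or its vise is touched with more than 2 N (contact force between case_vise and anything else above 2 N).
It fails at once if another loose thing is moved by more than 30 mm (distance of any of cushion, parts_bowl, hammer, driver, oil, blower, jar from where it was at the start of the episode above 0.03 m).
It also fails if it takes over 64 s, if anything falls off the work surface, if the arm or the gripper's body presses on something with over 40 N, if the wrist force passes 120 N, or if a joint passes its speed limit or range.

## Working session

There is one attempt and no reset: what is moved stays moved. The work goes in short steps, Python scripts to look and compute and a tool call to move; the robot and the scene stay as the last step left them, time stands still between calls to the robot, and variables do not carry over. Pictures are saved under pics/ and viewed, at most 10 in all, crops included, and the job is handed in when it is done.

Besides the shell and the picture viewer there is one more tool, called as name(argument=value, ...) on one line, values as JSON. play_rows: Moves the arm, as the interface text tells. Shifts and turns lie within -1 to 1; 1 stands for 0.2 m of shift or pi/2 rad of turn. Its arguments: {"type":"object","properties":{"commands":{"type":"array","items":{"type":"array","items":{"type":"array","items":{"type":"number","minimum":-1,"maximum":1}}}},"grip_force":{"type":"number"}},"required":["commands"]}

```bash
mkdir -p pics; ls; cat > h.py <<'E'
import numpy as np,cv2
from bench import get_obs,viewer,r
from scipy.spatial.transform import Rotation as R
def K(p): return 240/np.tan(np.radians(p['fovy'])/2)
def save(p,n): cv2.imwrite('pics/'+n,p['pixels'][:,:,::-1])
def ray(p,u,v,T=None):
    # returns origin, dir in world
    d=np.array([(u-p['cx'])/K(p),-(v-p['cy'])/K(p),-1.])
    M=np.linalg.inv(p['world_to_cam']) if 'world_to_cam' in p else T@p['hand_eye']
    return M[:3,3],M[:3,:3]@d
def atz(p,u,v,z,T=None):
    o,d=ray(p,u,v,T); return o+d*(z-o[2])/d[2]
def proj(p,X,T=None):
    M=p['world_to_cam'] if 'world_to_cam' in p else np.linalg.inv(T@p['hand_eye'])
    c=(M@np.append(X,1)); f=K(p); return np.array([p['cx']+f*c[0]/-c[2],p['cy']-f*c[1]/-c[2]])
def tcp():
    o=get_obs();T=np.eye(4);T[:3,:3]=R.from_rotvec(o['orientation']).as_matrix();T[:3,3]=o['tcp_pos'];return T
E
python3 - <<'E'
from h import *
o=get_obs();print({k:np.round(v,3) for k,v in o.items()})
print(tcp().round(3))
for n in ['top','scene']:
    p=viewer.grab_frame(n);save(p,n+'0.png')
    print(n,{k:(np.round(v,3).tolist()) for k,v in p.items() if k!='pixels'})
    for t in ['lens_head','collar','red_handle','watch','case_vise','pivot','die_tray','slot']:
        try:
            for d in viewer.trace(p,t)[:4]:
                m=d['pixels'];ys,xs=np.nonzero(m);print(t,round(d['score'],2),np.round(d['rect']),xs.mean().round(1),ys.mean().round(1))
        except Exception as e: print(t,e)
E
```

```text
pics
{'clock': np.float64(0.0), 'joints': array([ 1.227,  0.478,  0.022,  1.556, -0.011,  1.109, -0.083]), 'qvel': array([ 0.001,  0.   ,  0.001, -0.   ,  0.002, -0.   ,  0.002]), 'tau': array([ 1.0000e-03, -5.9644e+01,  1.6080e+00, -2.8120e+01,  1.2000e-02,
        9.0000e-03, -0.0000e+00]), 'tcp_pos': array([ 0.157, -0.656,  0.192]), 'orientation': array([-3.118e+00, -3.690e-01,  1.000e-03]), 'contact_force': array([0.483, 0.152, 0.062]), 'moment': array([-0.05 , -0.016, -0.031]), 'gripper_force': np.float64(0.0), 'grip_width': np.float64(0.085)}
[[ 0.972  0.234 -0.001  0.157]
 [ 0.234 -0.972  0.002 -0.656]
 [-0.    -0.002 -1.     0.192]
 [ 0.     0.     0.     1.   ]]
top {'fovy': 46.254, 'cx': 321.681, 'cy': 237.178, 'world_to_cam': [[-0.021, -1.0, -0.009, 0.01], [0.994, -0.022, 0.107, -0.47], [-0.107, -0.007, 0.994, -1.596], [0.0, 0.0, 0.0, 1.0]], 'shot': 1}
lens_head 0.7 [363. 273. 390. 305.] 374.4 288.3
lens_head 0.67 [402. 229. 434. 258.] 416.3 245.0
lens_head 0.63 [406. 283. 442. 318.] 424.8 299.6
collar 0.61 [320. 126. 354. 228.] 335.5 175.2
red_handle 0.93 [323. 121. 357. 
[... 632 characters left out ...]
d 0.92 [209. 197. 245. 224.] 225.8 208.9
lens_head 0.82 [185. 230. 226. 263.] 206.3 246.4
lens_head 0.8 [250. 214. 287. 238.] 269.8 224.1
lens_head 0.65 [327. 298. 363. 397.] 345.2 351.3
collar 0.62 [231. 230. 294. 339.] 260.5 286.4
collar 0.53 [281. 257. 327. 300.] 296.8 283.3
red_handle 0.79 [232. 232. 296. 343.] 260.2 287.2
watch 0.87 [328. 296. 365. 396.] 345.3 351.5
watch 0.65 [402. 207. 434. 278.] 420.5 245.5
case_vise 0.82 [326. 297. 368. 400.] 345.2 351.7
case_vise 0.66 [402. 210. 435. 281.] 420.7 244.9
pivot 0.89 [232. 228. 293. 346.] 260.8 285.2
die_tray 0.7 [148. 289. 226. 366.] 186.8 328.8
die_tray 0.28 [326. 297. 366. 396.] 345.3 351.3
slot 0.61 [234. 232. 295. 342.] 260.9 285.5
```

```bash
python3 - <<'E'
import cv2
a=cv2.imread('pics/top0.png')[100:370,200:470]
cv2.imwrite('pics/topc.png',cv2.resize(a,(600,600),interpolation=cv2.INTER_CUBIC))
E
```

```text
(no output)
```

View pics/topc.png

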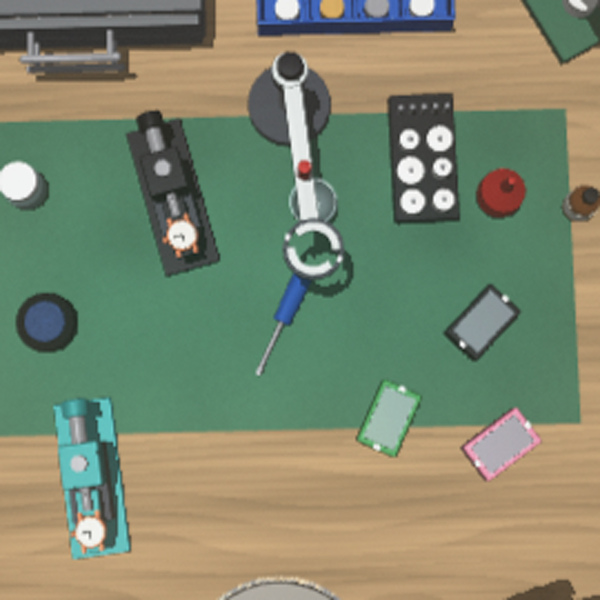

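View pics/scene0.png

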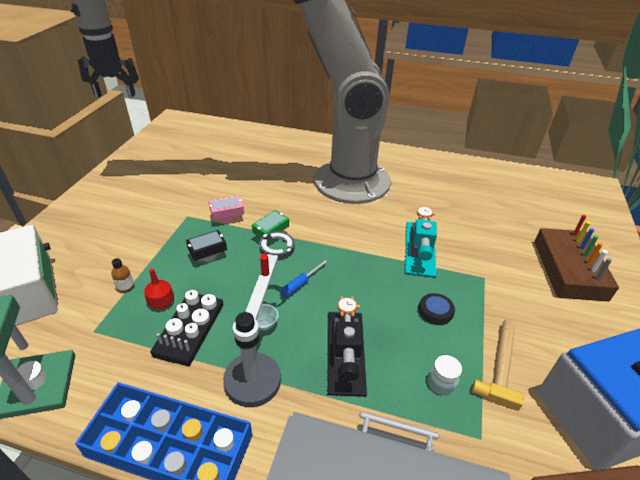

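The top crop (scale 2.22) shows three head-like things. Black is at full-frame px (417,245), green at (374,288) and pink at (425,300). The black one fits the description, with a black frame and white end marks. The black vise with the watch is at (281,206), left of the arm, and the turquoise one is a decoy. The collar is at (341,212) and the pivot cap at (330,130).

```bash
python3 - <<'E'
from h import *
p=viewer.grab_frame('top')
im=p['pixels']
f=lambda c:(200+(c[0]+.5)/2.2222-.5,100+(c[1]+.5)/2.2222-.5)
P={'m1':((505,299),.053),'m2':((462,346),.053),'col':((313,249),.171),'piv':((290,66),.193),'handle':((304,168),.215),'watch':((181,236),.075)}
W={k:atz(p,*f(c),z) for k,(c,z) in P.items()}
for k,v in W.items(): print(k,v.round(4))
d=W['m1']-W['m2'];print('head',((W['m1']+W['m2'])/2).round(4),np.linalg.norm(d),np.degrees(np.arctan2(d[1],d[0])))
d=W['col']-W['piv'];print('arm',np.linalg.norm(d[:2]),np.degrees(np.arctan2(-d[1],-d[0])))
d=W['watch']-W['piv'];print('watch',np.linalg.norm(d[:2]),np.degrees(np.arctan2(-d[1],-d[0])))
a=cv2.resize(im[215:275,380:455][:,:,::-1],(750,600),interpolation=cv2.INTER_CUBIC);cv2.imwrite('pics/head.png',a)
E
```

```text
m1 [ 0.4684 -0.2987  0.053 ]
m2 [ 0.4097 -0.2417  0.053 ]
col [ 0.5204 -0.0524  0.171 ]
piv [ 0.7372 -0.03    0.193 ]
handle [ 0.6087 -0.0432  0.215 ]
watch [0.5555 0.1116 0.075 ]
head [ 0.4391 -0.2702  0.053 ] 0.08187051298675903 -44.10649133869876
arm 0.21798777793313565 5.900849392676211
watch 0.23035139838496016 -37.93093193243763
```

View pics/head.png

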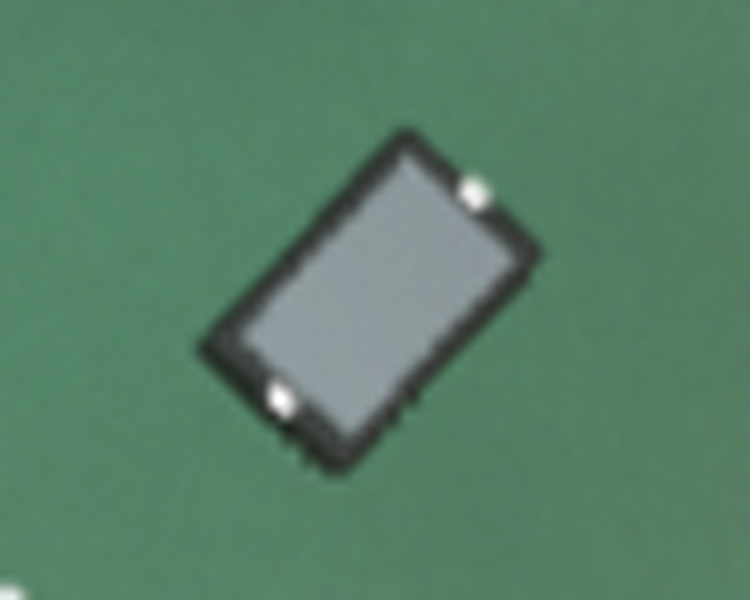

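The crop confirms it: black frame, with white marks at crop px (474,193) and (281,400). I'm moving over it now.

play_rows(commands=[[[-1,0.2,-0.17,-0.1,0],[-1,0.4,-0.34,-0.13,0],[-1,0.6,-0.5,-0.13,0],[-1,0.75,-0.63,-0.13,0],[-1,0.91,-0.77,-0.13,0],[-1,0.91,-0.77,-0.13,0],[-1,0.91,-0.77,-0.13,0]]])

```text
clock: 1.53
tcp_pos: [0.3047, -0.4576, 0.2192]
orientation: [-3.116, -0.386, -0.005]
contact_force: [1.2, -0.5, -0.0]
grip_width: 0.0856
gripper_force: 0.0
```

play_rows(commands=[[[-1,0.2,-0.17,-0.05,0.08],[-1,0.4,-0.34,-0.1,0.16],[-1,0.6,-0.5,-0.13,0.24],[-1,0.75,-0.63,-0.13,0.32],[-1,0.91,-0.77,-0.13,0.4],[-1,0.91,-0.77,-0.13,0.48],[-1,0.91,-0.77,-0.13,0.56],[-1,0.91,-0.77,-0.13,0.64],[-1,0.91,-0.77,-0.13,0.64],[-1,0.91,-0.77,-0.13,0.64]]])

```text
clock: 2.37
tcp_pos: [0.44, -0.2717, 0.2448]
orientation: [2.911, -1.182, 0.0]
contact_force: [-0.5, -0.0, -0.2]
grip_width: 0.0855
gripper_force: 0.0
```

```bash
cat >> h.py <<'E'
def plan(xyz,th):
    T=tcp();d=T[:3,:3].T@(np.array(xyz)-T[:3,3]);a=np.degrees(np.arctan2(T[1,0],T[0,0]))
    dt=(th-a+180)%360-180
    print('tcp',T[:3,3].round(4),'th',a.round(2),'| shift',(d/.2).round(3),'turn',round(-dt/90,3))
E
python3 - <<'E'
from h import *
T=tcp();p=viewer.grab_frame('wrist');save(p,'w1.png')
o=get_obs();print(o['clock'],o['joints'].round(2),p['fovy'],p['cx'],p['cy'],p['hand_eye'].round(3).tolist())
for d in viewer.trace(p,'lens_head'):
    m=d['pixels'].astype(np.uint8);c,s,a=cv2.minAreaRect(cv2.findNonZero(m))
    b=np.array([atz(p,u,v,.053,T)[:2] for u,v in cv2.boxPoints((c,s,a))])
    print(d['score'],d['rect'],'ctr',b.mean(0).round(4),b.round(3).tolist(),m.sum())
plan((.439,-.270,.246),-44)
E
```

```text
2.4167 [ 0.53  0.17 -0.11  1.86  0.02  1.11 -1.93] 61.7897498369472 319.64265973142255 236.67577166229628 [[-0.0, 0.952, 0.305, 0.079], [1.0, 0.0, -0.0, 0.001], [-0.0, 0.305, -0.952, -0.181], [0.0, 0.0, 0.0, 1.0]]
0.88 [395.9, 241.8, 471.9, 327.8] ctr [ 0.2931 -0.2888] [[0.296, -0.234], [0.347, -0.314], [0.292, -0.343], [0.237, -0.264]] 4608
0.8 [290.8, 145.3, 344.4, 237.5] ctr [ 0.4428 -0.2724] [[0.492, -0.284], [0.456, -0.321], [0.392, -0.262], [0.431, -0.222]] 5125
0.58 [274.0, 300.4, 349.3, 387.9] ctr [ 0.3277 -0.1527] [[0.383, -0.149], [0.362, -0.201], [0.273, -0.159], [0.294, -0.102]] 4112
tcp [ 0.4396 -0.2721  0.2448] th -43.95 | shift [-0.009 -0.006 -0.006] turn 0.001
```

View pics/w1.png

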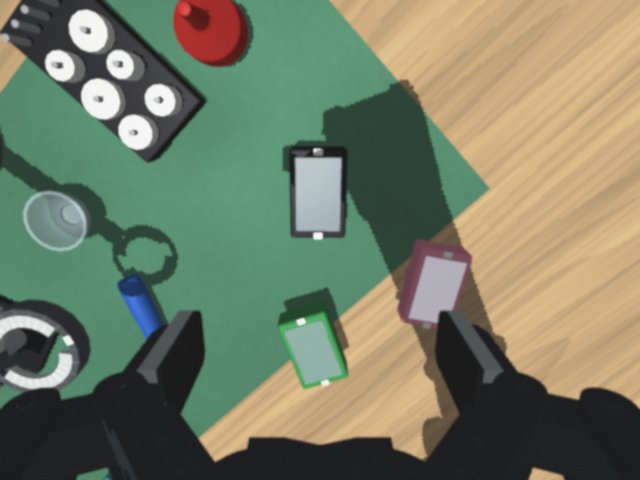

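The marks at (318,152) and (318,236) put the head 0.5 mm from under the TCP and aligned with it, so I descend and grip.

play_rows(commands=[[[-1,0,0,0.2,0],[-1,0,0,0.4,0],[-1,0,0,0.6,0],[-1,0,0,0.75,0],[-1,0,0,0.85,0],[-1,0,0,0.95,0],[-1,0,0,1,0],[-1,0,0,1,0]]])

```text
clock: 3.13
tcp_pos: [0.4381, -0.2715, 0.0428]
orientation: [-2.912, 1.178, 0.006]
contact_force: [-0.4, 0.4, -0.9]
grip_width: 0.0853
gripper_force: 0.0
```

play_rows(commands=[[[-1,0,0,0.05,0],[-1,0,0,0.095,0],[0,0,0,0.095,0],[0.3,0,0,0.095,0],[0.6,0,0,0.095,0],[1,0,0,0.095,0],[1,0,0,0.095,0],[1,0,0,0.095,0],[1,0,0,0.095,0],[1,0,0,0.095,0]]], grip_force=60)

```text
clock: 3.97
tcp_pos: [0.4398, -0.2719, 0.0259]
orientation: [2.912, -1.179, 0.0]
contact_force: [0.1, -0.1, 0.7]
grip_width: -0.0001
gripper_force: 0.0
```

The gripper shut on nothing, so I look before moving.

```bash
python3 - <<'E'
from h import *
T=tcp();p=viewer.grab_frame('wrist');q=viewer.grab_frame('scene')
a=p['pixels'][:,:,::-1];b=cv2.resize(q['pixels'][160:300,130:330][:,:,::-1],None,fx=3,fy=3)
cv2.imwrite('pics/w2.png',np.hstack([cv2.resize(a,(400,300)),cv2.resize(b,(400,280)) if 0 else cv2.copyMakeBorder(cv2.resize(b,(400,280)),0,20,0,0,0)]))
E
```

```text
(no output)
```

View pics/w2.png

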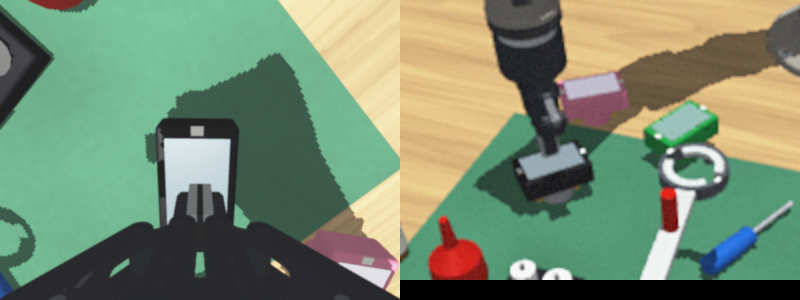

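```bash
python3 - <<'E'
from h import *
T=tcp();p=viewer.grab_frame('wrist');q=viewer.grab_frame('scene');t=viewer.grab_frame('top')
c=q['pixels'][190:260,170:250][:,:,::-1];a=p['pixels'][180:400,220:420][:,:,::-1]
cv2.imwrite('pics/w3.png',np.hstack([cv2.resize(c,(400,350),interpolation=2),cv2.resize(a,(400,440))[:350]]))
for z in (.026,.04,.055,.07): print(z,'scene px',proj(q,[.4398,-.2719,z]).round(1),'crop',((proj(q,[.4398,-.2719,z])-[170,190])*5).round(0))
for z in (0,.02,.03): 
    X=(T@[0,0,-z,1])[:3]; print(z,'wrist',proj(p,X,T).round(1),'crop',((proj(p,X,T)-[220,180])*2+[400,0]).round())
u=np.array([np.cos(np.radians(-44)),np.sin(np.radians(-44))]);n=np.array([-u[1],u[0]])
for sx,sy in((1,1),(1,-1),(-1,1),(-1,-1)):
  X=np.append(np.array([.4398,-.2719])+.043*sx*u+.027*sy*n,.053)
  print(sx,sy,'wristcrop',((proj(p,X,T)-[220,180])*2+[400,0]).round(),'scenecrop',((proj(q,X)-[170,190])*5).round())
print(get_obs()['grip_width'],get_obs()['gripper_force'])
E
```

```text
0.026 scene px [206.7 247.8] crop [183. 289.]
0.04 scene px [205.9 243.6] crop [179. 268.]
0.055 scene px [205. 239.] crop [175. 245.]
0.07 scene px [204.2 234.3] crop [171. 221.]
0 wrist [318.5 276.9] crop [597. 194.]
0.02 wrist [318.3 294.9] crop [597. 230.]
0.03 wrist [318.3 305.5] crop [597. 251.]
1 1 wristcrop [459.  47.] scenecrop [109. 309.]
1 -1 wristcrop [733.  47.] scenecrop [ 73. 244.]
-1 1 wristcrop [479. 414.] scenecrop [279. 252.]
-1 -1 wristcrop [715. 414.] scenecrop [239. 190.]
-0.00011893053649563218 0.0
```

View pics/w3.png

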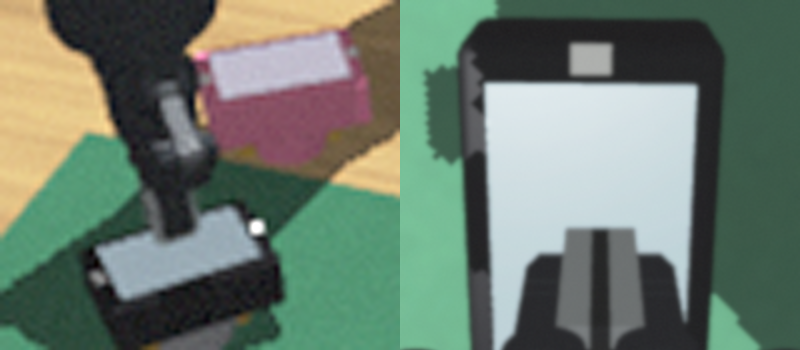

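The scene crop shows the shut fingertips around crop px (180,240), just above the glass. They end about 25-30 mm short of the nominal TCP, and the head has not moved. I'll raise, open, then go lower. Even with the nominal TCP, the open tips stay 13 mm clear of the bench at TCP z=0.

play_rows(commands=[[[1,0,0,-0.15,0],[0,0,0,-0.15,0],[-1,0,0,-0.15,0],[-1,0,0,-0.15,0],[-1,0,0,-0.15,0],[-1,0,0,-0.15,0],[-1,0,0,-0.15,0],[-1,0,0,0,0],[-1,0,0,0.05,0],[-1,0,0,0.1,0],[-1,0,0,0.12,0],[-1,0,0,0.12,0]]])

```text
clock: 5.22
tcp_pos: [0.4389, -0.2714, 0.0008]
orientation: [-2.912, 1.179, 0.003]
contact_force: [-0.6, -0.5, -0.9]
grip_width: 0.0855
gripper_force: 0.0
```

```bash
python3 - <<'E'
from h import *
T=tcp();p=viewer.grab_frame('wrist');q=viewer.grab_frame('scene');o=get_obs();print(o['tcp_pos'],o['contact_force'],o['grip_width'])
c=q['pixels'][180:270,160:260][:,:,::-1]
cv2.imwrite('pics/w4.png',np.hstack([cv2.resize(c,(400,360),interpolation=2),cv2.resize(p['pixels'][:,:,::-1],(400,300))[np.minimum(np.arange(360),299)]]))
for y in(-.05,.05):
  for h in (0,.013,.04):
    X=(T@[0,y,-h,1])[:3];print(y,h,'scene crop',((proj(q,X)-[160,180])*4).round(),'wrist',(proj(p,X,T)/1.6+[400,0]).round())
E
```

```text
[ 0.43993507 -0.27194321  0.00201108] [ 0.14812573  0.11256584 -0.00746042] 0.08558160221884283
-0.05 0 scene crop [222. 349.] wrist [535. 173.]
-0.05 0.013 scene crop [219. 334.] wrist [531. 180.]
-0.05 0.04 scene crop [213. 301.] wrist [520. 198.]
0.05 0 scene crop [167. 254.] wrist [663. 173.]
0.05 0.013 scene crop [164. 239.] wrist [667. 180.]
0.05 0.04 scene crop [158. 207.] wrist [678. 198.]
```

View pics/w4.png

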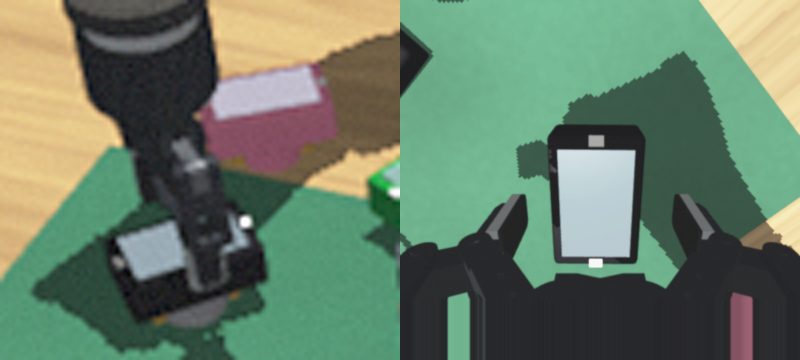

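The open tips (scene crop px (207,288), wrist (520,195)) sit about 40-45 mm behind the nominal TCP, so I go 12 mm lower and close.

play_rows(commands=[[[-1,0,0,0.03,0],[-1,0,0,0.06,0],[-1,0,0,0.06,0],[0,0,0,0.06,0],[0.3,0,0,0.06,0],[0.6,0,0,0.06,0],[1,0,0,0.06,0],[1,0,0,0.06,0],[1,0,0,0.06,0],[1,0,0,0.06,0],[1,0,0,0.06,0]]], grip_force=60)

```text
clock: 6.23
tcp_pos: [0.4402, -0.272, -0.0098]
orientation: [-2.912, 1.179, -0.002]
contact_force: [0.2, 0.7, 5.4]
grip_width: 0.0527
gripper_force: 64.1
```

Gripped: opening 52.7 mm, 64 N. Now I lift and carry it to a look-pose beside the collar.

play_rows(commands=[[[1,0,0,-0.1,0],[1,0,0,-0.25,0],[1,0,0,-0.4,0],[1,0,0,-0.55,0],[1,0,0,-0.7,0],[1,0,0,-0.85,0],[1,0,0,-1,0],[1,0,0,-1,0]]])

```text
clock: 6.9
tcp_pos: [0.4426, -0.2735, 0.1952]
orientation: [2.911, -1.18, 0.014]
contact_force: [1.5, -0.5, -1.6]
grip_width: 0.053
gripper_force: 63.9
```

play_rows(commands=[[[1,-0.03,-0.06,-0.1,-0.07],[1,-0.06,-0.12,-0.11,-0.14],[1,-0.1,-0.2,-0.11,-0.21],[1,-0.15,-0.3,-0.11,-0.28],[1,-0.2,-0.4,-0.11,-0.35],[1,-0.25,-0.5,-0.11,-0.42],[1,-0.28,-0.56,-0.11,-0.49],[1,-0.3,-0.6,-0.11,-0.56],[1,-0.3,-0.6,-0.11,-0.63],[1,-0.3,-0.6,-0.11,-0.7],[1,-0.3,-0.6,-0.11,-0.7]]])

```text
clock: 7.82
tcp_pos: [0.4792, -0.1436, 0.2105]
orientation: [-3.097, -0.522, 0.003]
contact_force: [0.1, -0.1, -1.4]
grip_width: 0.0528
gripper_force: 63.7
```

play_rows(commands=[[[1,0,0,0,-0.07],[1,0,0,0,-0.14],[1,0,0,0,-0.21],[1,0,0,0,-0.28],[1,0,0,0,-0.35],[1,0,0,0,-0.42],[1,0,0,0,-0.49],[1,0,0,0,-0.52],[1,0,0,0,-0.52],[1,0,0,0,-0.52]]])

```text
clock: 8.65
tcp_pos: [0.4796, -0.1441, 0.2111]
orientation: [-2.642, -1.698, 0.001]
contact_force: [0.1, -0.1, -1.5]
grip_width: 0.0529
gripper_force: 63.7
```

```bash
python3 - <<'E'
from h import *
o=get_obs();print(o['grip_width'],o['gripper_force'],o['contact_force'].round(1))
T=tcp();p=viewer.grab_frame('wrist');save(p,'w5.png');np.savez('w5.npz',T=T,he=p['hand_eye'],px=p['pixels'])
plan((.48,-.144,.212),65.9)
print('collar pred px',proj(p,[.5204,-.0524,.171],T),'TCP axis px',proj(p,(T@[0,0,-.063,1])[:3],T))
E
```

```text
0.05290990595400612 63.727437257766724 [ 0.1 -0.1 -1.5]
tcp [ 0.4797 -0.144   0.2112] th 65.49 | shift [ 0.001  0.001 -0.004] turn -0.005
collar pred px [317.00899165  60.6956132 ] TCP axis px [318.48749593 347.23961163]
```

View pics/w5.png

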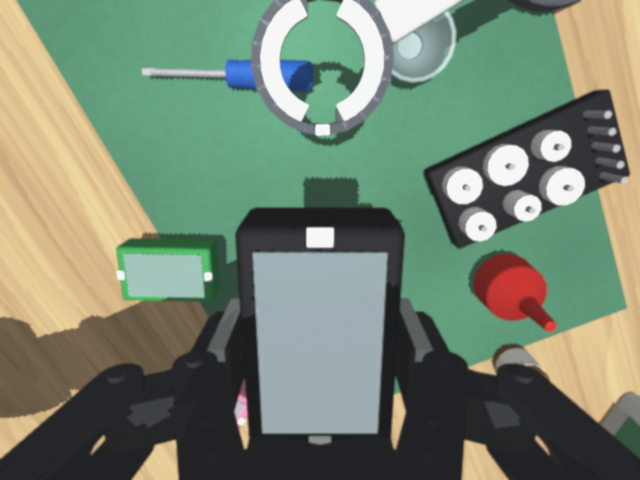

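The wrist view shows the collar with its slot axis vertical at u≈322, i.e. in line with the held head. The rim spans u 251–392, with the slot mark at (322,130). The head marks are at (320,237) and (320,439). I'll fit these numerically.

```bash
python3 - <<'E'
from h import *
from scipy.optimize import least_squares
p=viewer.grab_frame('wrist');T=tcp();im=p['pixels'].astype(int)
# rim points: radial scan from approx centre, outermost transition green/other -> use trace mask of collar plus grey test
g=(im[:,:,1]-im[:,:,0]>15)  # green mat
c0=np.array([321.5,60.]);pts=[]
for a in np.radians(list(range(20,166,5))):
    d=np.array([np.cos(a),np.sin(a)])
    v=[g[tuple((c0+d*s)[::-1].round().astype(int))] for s in np.arange(60,85,.5)]
    if any(v): pts.append((np.degrees(a),*(c0+d*(60+.5*int(np.argmax(v))))))
pts=np.array(pts);print(np.hypot(*(pts[:,1:]-c0).T).round(1))
W=np.array([atz(p,u,v,.171,T)[:2] for _,u,v in pts])
f=least_squares(lambda x:np.hypot(*(W-x[:2]).T)-.036,[.52,-.052],loss='soft_l1',f_scale=.001)
print('collar',f.x.round(4),'res mm',(f.fun*1e3).round(1))
m=atz(p,322,130,.171,T)[:2]; d=f.x-m;print('slot mark r',np.hypot(*d),'ang',np.degrees(np.arctan2(*d[::-1])))
# white marks of head, subpixel
for (r0,r1,c0_,c1) in((222,252,295,345),(430,448,300,340)):
    s=im[r0:r1,c0_:c1].min(2)
    w=s>(200 if r0<300 else 130); ys,xs=np.nonzero(w);u,v=xs.mean()+c0_,ys.mean()+r0
    X=atz(p,u,v,T[2,3]+.063,T);print('head mark',round(u,1),round(v,1),(np.linalg.inv(T)@np.append(X,1))[:3].round(4))
E
```

```text
[70.5 70.  70.5 71.  71.  71.  72.  73.5 73.5 73.5 75.5 75.5 60.  60.
 60.  60.  60.  60.  73.  72.5 72.5 71.5 71.5 71.5 71.  71.  70.5 72.
 71.5 70.5]
collar [ 0.5228 -0.0528] res mm [ 0.2 -0.1  0.1  0.3  0.2  0.   0.4  1.1  0.9  0.8  1.7  1.6 -6.5 -6.6
 -6.6 -6.6 -6.5 -6.5  0.4  0.2  0.4  0.   0.2  0.3  0.2  0.3  0.1  1.
  0.7  0.2]
slot mark r 0.03455787971037301 ang 65.97399904181444
head mark 319.8 237.0 [ 0.0394  0.0004 -0.063 ]
head mark 319.4 434.8 [-0.0372  0.0003 -0.063 ]
```

```bash
cat > pnp.py <<'E'
from h import *
from scipy.optimize import least_squares
def glass(p,T):
    im=p['pixels'].astype(np.uint8);m=(im.min(2)>110).astype(np.uint8);m[:,:200]=0;m[:,440:]=0;m[:215]=0
    n,l,s,c=cv2.connectedComponentsWithStats(m);k=l[345,318];b=(l==k)
    ys=np.arange(270,420);L=np.array([np.nonzero(b[y,200:440])[0][[0,-1]]+200 for y in ys])
    le=np.polyfit(ys,L[:,0]-.5,1);re=np.polyfit(ys,L[:,1]+.5,1)
    xs=np.arange(270,370);V=np.array([np.nonzero(b[:,x])[0][[0,-1]] for x in xs])
    te=np.polyfit(xs,V[:,0]-.5,1);be=np.polyfit(xs,V[:,1]+.5,1)
    I=lambda h,v:(lambda y:(np.polyval(v,y),y))(np.polyval(h,0)/(1)*0+ (h[0]*v[1]+h[1])/(1-h[0]*v[0]))
    C=np.array([I(te,le),I(te,re),I(be,re),I(be,le)],float)
    obj=np.array([[.036,-.022,0],[.036,.022,0],[-.036,.022,0],[-.036,-.022,0]],float)  # tool axes
    def f(x):
        M=T.copy();Rr=R.from_rotvec(x[3:]).as_matrix()
        return np.concatenate([proj(p,(T@np.append(Rr@o+x[:3],1))[:3],T)-c for o,c in zip(obj,C)])
    s=least_squares(f,[0,0,-.063,0,0,0]);return C,s.x,s.fun
E
python3 - <<'E'
from pnp import *
p=viewer.grab_frame('wrist');T=tcp();C,x,r_=glass(p,T)
print(C.round(1).tolist(),'off mm',(x[:3]*1e3).round(1),'rot deg',np.degrees(x[3:]).round(1),r_.round(1))
im=p['pixels'].astype(int);g=(im[:,:,1]-im[:,:,0]>15);c0=np.array([321.5,61.]);W=[]
for a in np.radians(list(range(0,50,3))+list(range(135,181,3))+list(range(181,220,3))):
    d=np.array([np.cos(a),np.sin(a)]);S=np.arange(60,85,.25)
    q=[(c0+d*s)[::-1].round().astype(int) for s in S]
    v=[g[tuple(k)] for k in q]
    if any(v) and not v[0]: W.append(atz(p,*(c0+d*S[int(np.argmax(v))]),.171,T)[:2])
W=np.array(W);f=least_squares(lambda x:np.hypot(*(W-x[:2]).T)-.036,[.52,-.052],loss='soft_l1',f_scale=.0005)
print('collar',f.x.round(4),(f.fun*1e3).round(1))
m=np.array(atz(p,322,130,.171,T)[:2]);d=f.x-m;print('slot r',np.hypot(*d),np.degrees(np.arctan2(*d[::-1])))
hc=f.x-T[:2,:2]@x[:2];plan((*hc,.205),65.9)
E
```

```text
[[252.1, 251.8], [386.9, 252.8], [376.8, 432.5], [262.1, 432.5]] off mm [ -3.6   0.3 -58.6] rot deg [-0.2 -1.2  0.1] [ 0.3  0.5 -0.2 -0.3  0.6  0.1 -0.8 -0.3]
collar [ 0.5228 -0.0534] [ 0.1  0.2  0.4  0.2  0.6  0.5 -0.  -0.4 -0.2 -0.4 -0.6 -0.1 -0.1 -0.1
 -0.6 -0.3 -0.4 -0.   0.2  0.2  0.1 -0.5 -0.3 -0.1  0.7  0.5  0.4 -0.2
 -0.   0.1  0.3  0.1  0.4 -0.  -0.1 -0.  -0.4 -0.2  0.2  0.  -0.5 -0.5
 -0.3 -0.3 -0.1 -0.2]
slot r 0.033954132083731506 65.74234600867126
tcp [ 0.4799 -0.144   0.2115] th 65.57 | shift [0.519 0.006 0.032] turn -0.004
```

play_rows(commands=[[[1,0.15,0,0,0],[1,0.3,0.006,0,-0.002],[1,0.42,0.006,0,-0.004],[1,0.5,0.006,0,-0.004],[1,0.514,0.006,0,-0.004],[1,0.514,0.006,0.05,-0.004],[1,0.514,0.006,0.1,-0.004],[1,0.514,0.006,0.15,-0.004],[1,0.514,0.006,0.2,-0.004],[1,0.514,0.006,0.2,-0.004],[1,0.514,0.006,0.2,-0.004]]])

```text
clock: 9.72
tcp_pos: [0.5225, -0.0514, 0.1706]
orientation: [-2.634, -1.71, 0.003]
contact_force: [0.2, -0.4, -2.0]
grip_width: 0.0529
gripper_force: 63.7
```

play_rows(commands=[[[1,0,0,0.01,0],[1,0,0,0.02,0],[1,0,0,0.03,0],[1,0,0,0.04,0],[1,0,0,0.045,0],[1,0,0,0.045,0]]])

```text
clock: 10.22
tcp_pos: [0.5234, -0.0507, 0.1625]
orientation: [-2.634, -1.713, 0.0]
contact_force: [0.3, 0.2, -3.1]
grip_width: 0.053
gripper_force: 63.7
```

play_rows(commands=[[[1,0,0,0.01,0],[1,0,0,0.02,0],[1,0,0,0.025,0],[1,0,0,0.025,0]]])

```text
clock: 10.55
tcp_pos: [0.5233, -0.0508, 0.1574]
orientation: [-2.634, -1.712, 0.001]
contact_force: [0.6, -0.7, -2.0]
grip_width: 0.0528
gripper_force: 63.8
```

play_rows(commands=[[[1,0,0,0.01,0],[1,0,0,0.02,0],[1,0,0,0.025,0],[1,0,0,0.025,0]]])

```text
clock: 10.88
tcp_pos: [0.5233, -0.0508, 0.1524]
orientation: [-2.634, -1.712, 0.001]
contact_force: [-0.3, -1.1, -2.6]
grip_width: 0.053
gripper_force: 63.8
```

Going in freely. I continue in small steps until it touches.

play_rows(commands=[[[1,0,0,0.01,0],[1,0,0,0.015,0],[1,0,0,0.015,0]]])

```text
clock: 11.13
tcp_pos: [0.5233, -0.0508, 0.1494]
orientation: [-2.634, -1.712, 0.0]
contact_force: [-0.7, -1.1, -2.5]
grip_width: 0.0527
gripper_force: 63.8
```

play_rows(commands=[[[1,0,0,0.008,0],[1,0,0,0.015,0],[1,0,0,0.015,0]]])

```text
clock: 11.38
tcp_pos: [0.5233, -0.0508, 0.1464]
orientation: [-2.634, -1.713, 0.0]
contact_force: [-0.3, -1.1, -2.5]
grip_width: 0.0527
gripper_force: 63.8
```

play_rows(commands=[[[1,0,0,0.005,0],[1,0,0,0.01,0],[1,0,0,0.01,0]]])

```text
clock: 11.63
tcp_pos: [0.5234, -0.0509, 0.1461]
orientation: [2.633, 1.712, -0.001]
contact_force: [-7.1, -1.2, 12.8]
grip_width: 0.0529
gripper_force: 65.4
```

play_rows(commands=[[[1,0,0,0.005,0],[1,0,0,0.01,0],[1,0,0,0.01,0]]])

```text
clock: 11.88
tcp_pos: [0.5234, -0.0509, 0.1459]
orientation: [2.633, 1.711, -0.001]
contact_force: [-13.8, -1.9, 28.7]
grip_width: 0.0535
gripper_force: 67.4
```

The flange touched down at TCP z=0.146, exactly as predicted for seated. I ease the press and start the clockwise twist (positive about tool z).

play_rows(commands=[[[1,0,0,-0.013,0],[1,0,0,-0.013,0],[1,0,0,-0.013,0.06],[1,0,0,-0.013,0.12],[1,0,0,-0.013,0.18],[1,0,0,-0.013,0.18]]])

```text
clock: 12.38
tcp_pos: [0.5236, -0.0509, 0.1461]
orientation: [2.851, 1.317, -0.0]
contact_force: [-5.6, -2.7, 10.7]
grip_width: 0.0528
gripper_force: 65.1
```

```bash
python3 - <<'E'
from h import *
o=get_obs();print(o['contact_force'].round(1),o['moment'].round(2),o['grip_width']);plan((.5234,-.0509,.1459),5.9)
E
```

```text
[-5.6 -2.7 10.7] [-0.42  1.18 -0.06] 0.052780524675714875
tcp [ 0.5236 -0.0509  0.1461] th 49.57 | shift [-0.001 -0.001  0.001] turn 0.485
```

play_rows(commands=[[[1,0,0,0,0.06],[1,0,0,0,0.12],[1,0,0,0,0.18],[1,0,0,0,0.24],[1,0,0,0,0.3],[1,0,0,0,0.3]]])

```text
clock: 12.88
tcp_pos: [0.5235, -0.0508, 0.1461]
orientation: [3.08, 0.615, -0.0]
contact_force: [-5.1, -1.6, 9.8]
grip_width: 0.0528
gripper_force: 65.1
```

```bash
python3 - <<'E'
from h import *
o=get_obs();print(o['contact_force'].round(1),o['moment'].round(2),o['grip_width']);plan((.5234,-.0509,.1459),5.9)
E
```

```text
[-5.1 -1.6  9.8] [-0.4   1.2  -0.05] 0.052844715300659734
tcp [ 0.5235 -0.0508  0.1461] th 22.59 | shift [-0.001  0.     0.001] turn 0.185
```

play_rows(commands=[[[1,0,0,0,0.06],[1,0,0,0,0.12],[1,0,0,0,0.18],[1,0,0,0,0.2],[1,0,0,0,0.22],[1,0,0,0,0.22],[1,0,0,0,0.22]]])

```text
clock: 13.47
tcp_pos: [0.5239, -0.0488, 0.1461]
orientation: [-3.139, -0.091, -0.001]
contact_force: [-4.2, 2.0, 8.9]
grip_width: 0.0531
gripper_force: 65.1
```

```bash
python3 - <<'E'
from h import *
o=get_obs();print(o['contact_force'].round(1),o['moment'].round(2),o['grip_width']);plan((.5234,-.0509,.1459),5.9)
p=viewer.grab_frame('top')
for d in viewer.trace(p,'red_handle')[:1]: print(d['score'],d['rect'])
im=p['pixels'].astype(int);m=(im[...,0]>140)&(im[...,1]<70)&(im[...,2]<70);m[:,:315]=0;m[:,360:]=0;m[:120]=0;m[225:]=0
ys,xs=np.nonzero(m);print('handle',len(xs),xs.mean(),ys.mean(),atz(p,xs.mean(),ys.mean(),.212).round(4),xs.min(),xs.max(),ys.min(),ys.max())
E
```

```text
[-4.2  2.   8.9] [0.42 1.06 0.92] 0.05314046133065432
tcp [ 0.5239 -0.0488  0.1461] th 3.31 | shift [-0.003  0.01   0.001] turn -0.029
0.92 [324.0, 121.6, 341.3, 165.4]<stdin>:6: RuntimeWarning: Mean of empty slice.
  ret = ret.dtype.type(ret / rcount)
Traceback (most recent call last):
ValueError: zero-size array to reduction operation minimum which has no identity
```

The stop is reached: there is a 0.9 N·m moment, and the arm gave slightly. I still hold the head, so I'll swing the arm along its arc with the gripper turning along.

```bash
cat > arc.py <<'E'
from h import *
def arc(phis,P=(.741,-.031)):
    T=tcp();p=T[:2,3]-P
    for f in phis:
        a=np.radians(f);Q=np.array([[np.cos(a),-np.sin(a)],[np.sin(a),np.cos(a)]])
        d=T[:3,:3].T@np.append(Q@p-p,0);print(f,(d/.2).round(3)[:2],'turn',round(-f/90,3))
E
python3 -c "
from arc import *
arc([-2,-5,-8,-11,-14,-17,-20])"
```

```text
-2 [-0.    -0.038] turn 0.022
-5 [ 0.002 -0.095] turn 0.056
-8 [ 0.007 -0.152] turn 0.089
-11 [ 0.015 -0.208] turn 0.122
-14 [ 0.026 -0.264] turn 0.156
-17 [ 0.04  -0.319] turn 0.189
-20 [ 0.057 -0.374] turn 0.222
```

play_rows(commands=[[[1,0,-0.038,0,0.022],[1,0.002,-0.095,0,0.056],[1,0.007,-0.152,0,0.089],[1,0.015,-0.208,0,0.122],[1,0.026,-0.264,0,0.156],[1,0.04,-0.319,0,0.189],[1,0.057,-0.374,0,0.222],[1,0.057,-0.374,0,0.222],[1,0.057,-0.374,0,0.222]]])

```text
clock: 14.32
tcp_pos: [0.5313, 0.029, 0.1462]
orientation: [-3.105, 0.454, -0.001]
contact_force: [-3.9, 6.8, 8.8]
grip_width: 0.0528
gripper_force: 65.0
```

```bash
python3 - <<'E'
from arc import *
o=get_obs();print(o['contact_force'].round(1),o['moment'].round(2),o['grip_width']);plan((.5234,-.0509,.1459),5.9)
arc([-3,-6,-9,-12,-15,-18,-20,-22,-23])
p=viewer.grab_frame('top');T=tcp()
for d in viewer.trace(p,'watch')[:2]: print(d['score'],d['rect'])
w=viewer.grab_frame('wrist')
for d in viewer.trace(w,'watch')[:2]: print('wrist',d['score'],d['rect'])
print('pred',proj(w,[.5555,.1116,.075],T))
E
```

```text
[-3.9  6.8  8.8] [1.26 1.07 0.44] 0.052806836836922715
tcp [0.5313 0.029  0.1462] th -16.63 | shift [0.077 0.394 0.   ] turn -0.25
-3 [ 0.001 -0.057] turn 0.033
-6 [ 0.005 -0.114] turn 0.067
-9 [ 0.011 -0.171] turn 0.1
-12 [ 0.021 -0.227] turn 0.133
-15 [ 0.034 -0.283] turn 0.167
-18 [ 0.05  -0.338] turn 0.2
-20 [ 0.061 -0.374] turn 0.222
-22 [ 0.075 -0.409] turn 0.244
-23 [ 0.082 -0.427] turn 0.256
0.84 [226.4, 279.6, 261.4, 350.6]
0.74 [322.1, 125.3, 335.6, 162.7]
wrist 0.68 [135.8, 440.9, 175.8, 477.6]
wrist 0.59 [0.8, 0.5, 266.6, 263.6]
pred [188.27810047 233.68162623]
```

play_rows(commands=[[[1,0.001,-0.057,0,0.033],[1,0.005,-0.114,0,0.067],[1,0.011,-0.171,0,0.1],[1,0.021,-0.227,0,0.133],[1,0.034,-0.283,0,0.167],[1,0.05,-0.338,0,0.2],[1,0.061,-0.374,0,0.222],[1,0.071,-0.4,0,0.239],[1,0.071,-0.4,0,0.239],[1,0.071,-0.4,0,0.239]]])

```text
clock: 15.35
tcp_pos: [0.5679, 0.1025, 0.1463]
orientation: [-2.964, 1.025, 0.001]
contact_force: [-4.8, 8.6, 5.3]
grip_width: 0.053
gripper_force: 64.9
```

```bash
python3 - <<'E'
from arc import *
o=get_obs();print(o['contact_force'].round(1),o['moment'].round(2),o['joints'].round(2));plan((.5565,.1115,.1459),-37.6)
T=tcp();d=T[:2,3]-np.array([.741,-.031]);print('arm ang',np.degrees(np.arctan2(-d[1],-d[0])),np.hypot(*d))
E
```

```text
[-4.8  8.6  5.3] [1.7  0.89 0.26] [-0.12  0.37 -0.2   1.83  0.09  0.94 -2.6 ]
tcp [0.5679 0.1025 0.1463] th -38.15 | shift [-0.073 -0.     0.002] turn -0.006
arm ang -37.63923895253076 0.21854829556078662
```

play_rows(commands=[[[1,0,0,0,0],[0,0,0,0,0],[-0.5,0,0,0,0],[-1,0,0,0,0],[-1,0,0,0,0],[-1,0,0,0,0],[-1,0,0,-0.1,0],[-1,0,0,-0.25,0],[-1,0,0,-0.45,0],[-1,0,0,-0.65,0],[-1,0,0,-0.65,0],[-1,0,0,-0.65,0]]])

```text
clock: 16.35
tcp_pos: [0.5695, 0.0971, 0.2781]
orientation: [-2.963, 1.034, -0.008]
contact_force: [0.3, 1.3, -0.9]
grip_width: 0.0855
gripper_force: 0.0
```

```bash
python3 - <<'E'
from arc import *
o=get_obs();print(o['clock'],o['contact_force'].round(1),o['grip_width'],o['tcp_pos'])
T=tcp();p=viewer.grab_frame('wrist');np.savez('w6.npz',T=T,px=p['pixels'])
s=viewer.grab_frame('scene')
a=cv2.resize(p['pixels'][:,:,::-1],(480,360));b=cv2.resize(s['pixels'][180:400,210:400][:,:,::-1],(311,360))
cv2.imwrite('pics/w6.png',np.hstack([a,b]))
print('scene pred watch',proj(s,[.5565,.1115,.075]))
E
```

```text
16.35 [ 0.3  1.3 -0.9] 0.08545439924628961 [0.56951472 0.09709517 0.27806941]
scene pred watch [347.56938672 303.59464639]
```

View pics/w6.png

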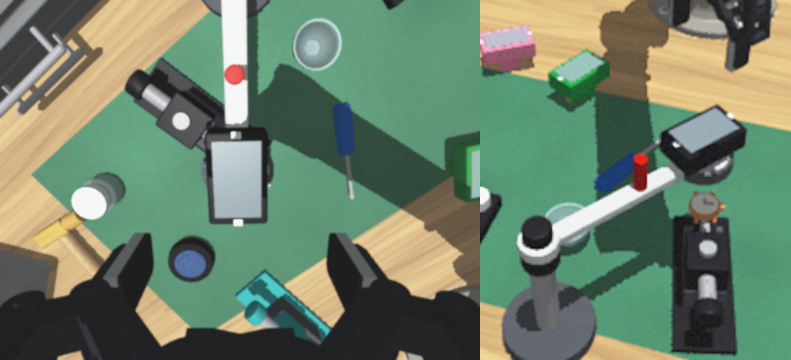

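```bash
python3 - <<'E'
from h import *
T=tcp();p=viewer.grab_frame('wrist');im=p['pixels'].astype(int);M=[]
for (r0,r1,c0,c1) in((168,190,303,327),(286,306,303,330)):
    w=im[r0:r1,c0:c1].min(2)>200;ys,xs=np.nonzero(w);X=atz(p,xs.mean()+c0,ys.mean()+r0,.209,T);M.append(X);print(len(xs),xs.mean()+c0,ys.mean()+r0)
M=np.array(M);c=M.mean(0);d=M[0]-M[1];print('head',c.round(4),'ang',np.degrees(np.arctan2(d[1],d[0])),'span',np.hypot(*d[:2]))
s=viewer.grab_frame('scene');si=s['pixels'].astype(int)
t=viewer.grab_frame('top');ti=t['pixels'].astype(int)
X=atz(s,347.5,305.9,.075);print('watch scene',X.round(4),'top',atz(t,281.3,206.1,.075).round(4))
# rose-gold/watch visible in scene
sub=si[285:325,325:370];m=(sub[...,0]-sub[...,2]>40)&(sub[...,0]>120);ys,xs=np.nonzero(m);print('gold',len(xs),(xs.min()+xs.max())/2+325,(ys.min()+ys.max())/2+285)
# head marks & handle in scene/top
m=(ti[...,0]>130)&(ti[...,1]<90)&(ti[...,2]<90);m[:,:260]=0;m[:,360:]=0;m[:120]=0;m[230:]=0;ys,xs=np.nonzero(m);print('handle top',len(xs))
if len(xs):print(atz(t,np.median(xs),np.median(ys),.214))
# handle in wrist
m=(im[...,0]>150)&(im[...,1]<100)&(im[...,2]<100);m[200:]=0;ys,xs=np.nonzero(m);h=atz(p,xs.mean(),ys.mean(),.215,T);print('handle',h.round(4),'arm ang',np.degrees(np.arctan2(*(h-c)[[1,0]])),np.hypot(*(h-c)[:2]))
E
```

```text
72 307.56944444444446 177.79166666666666
98 313.6326530612245 296.5408163265306
head [0.5684 0.1021 0.209 ] ang -36.06831996456155 span 0.08088064374843874
watch scene [0.5626 0.1128 0.075 ] top [0.555  0.1112 0.075 ]
gold 69 349.0 305.5
handle top 26
[0.63701179 0.05051152 0.214     ]
handle [0.6378 0.0476 0.215 ] arm ang -38.16003745623527 0.08822747183808556
```

The head measures at (0.568, 0.102) against the watch at about (0.558, 0.112), roughly 14 mm off, mostly along the arm's length. It lies within 2° of the arm's line and is released, so I hand in.

```bash
python3 -c "
from h import *
print(r.hand_in())"
```

```text
the job is handed in; nothing more can be done
None
```

I fitted the magnifier head flush in the collar, twisted it clockwise to its stop, swung it over the watch and released it. By my camera estimates its centre is about 14 mm from the watch's centre, inside the 20 mm limit. I handed the job in at about 17 s, and no verdict was returned.

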